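# Rack the dissecting board and park the caddy

### The job

Take the large white dissecting board out of the draining stand and lower it gently, upright, all the way down into the empty slot of the rack caddy, without dropping it. Then wheel the loaded caddy forward by its handle into the taped bay, front end first, so that it stands inside the tape with all four castors trailing straight behind, and let go. Leave the small board, the tub, the jar and the dish where they are.

Things in the scene. Friction and masses are not known exactly. Their poses are not given: they have to be found in the camera images.
- board: The large dissecting board: plain white plastic slab, 140 mm wide (its x) by 10 mm thick (its y) by 110 mm tall (its z), edges slightly rounded, about 0.16 kg. It starts upright on its 140 mm edge in one of the two slots of the draining stand. Origin: centre of its lower edge face. The two ways round are equivalent.
- small_board: The small dissecting board, same material and thickness: 95 mm wide (x), 10 mm thick (y), 85 mm tall (z), upright in the other slot of the stand. To be left there. Origin: centre of its lower edge face.
- stand: Fixed grey draining stand: base plate 150 (x) x 120 (y) x 10 mm with two slots running along its x at y = -35 and +35 mm, each between short pairs of grey prongs (12 mm gap, tops 36 mm above the table) which stand 35 mm either side of the slot's middle. The boards rest on the base, 10 mm above the table. Origin: centre of its underside, on the table.
- caddy: Small aluminium rack trolley, about 1 kg, loose, rolling very easily (about 0.5 N) on four swivel castors. Deck 180 (x, its forward direction) x 120 (y) mm, deck top 42 mm above the table. Two slots run along its x: the one on its right (y = -28 mm) is empty; the one on its left (y = +32 mm) permanently holds a thin dark steel tray whose top is 116 mm above the table. Over the rear end rises a push handle. Origin: on the table level under the middle of the deck, z up.
- slot (a point): Middle of the floor of the caddy's empty slot (on the deck top, 42 mm above the table), axes as the caddy. The slot is made of two steel U-channels that take the board's two short edges: 12.5 mm wide across (y) and 145 mm long (x) for the 10 x 140 mm board, straight up to 100 mm above the table, above that flared lips up to about 112 mm that widen the mouth by about 5 mm all round. Between the channels (45 mm either side of the middle) it is open.
- handle (a point): Middle of the caddy's push handle: a black rubber-covered horizontal bar of 16 mm diameter and 100 mm length along the caddy's y, its axis 145 mm above the table, 135 mm behind the deck's centre (45 mm clear behind the deck), carried by a thin slanting steel rod near each end (50 mm either side of the middle). It can be pinched from above, fingers before and behind it.
- bay: The parking bay: a flat outline of 12 mm wide grey tape on the table, three sides of a rectangle, 204 mm long (x) by 144 mm wide (y) inside, open at its rear (-x) end where the caddy drives in. Origin: middle of the bay on the table; x is the direction in which a parked caddy's front points (the handle is over the open end).
- tub: Clear plastic tub 130 x 130 x 55 mm, bystander. Origin: centre of its underside.
- jar: Brown glass jar with white lid, 60 mm diameter, 85 mm tall, bystander. Origin: centre of its underside.
- dish: Round steel dish, 100 mm diameter, 28 mm tall, bystander. Origin: centre of its underside.
- hub_fl (a point): Wheel centre of the caddy's front left castor (wheel 28 mm diameter). The castor swivels freely without end about an upright axis at caddy x = 70, y = 42 mm; the wheel centre lies 14 mm from that axis, so a castor that trails straight has it at caddy x = 56 mm. A few centimetres of forward travel brings it there; sideways or longer backward travel swings it away.
- hub_fr (a point): Wheel centre of the caddy's front right castor (wheel 28 mm diameter). The castor swivels freely without end about an upright axis at caddy x = 70, y = -42 mm; the wheel centre lies 14 mm from that axis, so a castor that trails straight has it at caddy x = 56 mm. A few centimetres of forward travel brings it there; sideways or longer backward travel swings it away.
- hub_rl (a point): Wheel centre of the caddy's rear left castor (wheel 28 mm diameter). The castor swivels freely without end about an upright axis at caddy x = -70, y = 42 mm; the wheel centre lies 14 mm from that axis, so a castor that trails straight has it at caddy x = -84 mm. A few centimetres of forward travel brings it there; sideways or longer backward travel swings it away.
- hub_rr (a point): Wheel centre of the caddy's rear right castor (wheel 28 mm diameter). The castor swivels freely without end about an upright axis at caddy x = -70, y = -42 mm; the wheel centre lies 14 mm from that axis, so a castor that trails straight has it at caddy x = -84 mm. A few centimetres of forward travel brings it there; sideways or longer backward travel swings it away.
Things that resemble listed ones, but are neither listed nor needed, are in the scene too. What is shaped like the board but red or yellow is not meant.

How it is judged:
By the outcome, as a careful person would: the job done as asked, in the order asked, and still so for the second after the job is handed in, with the robot touching nothing.
It also fails if it takes over 61 s, if anything falls off the work surface, if the arm or the gripper's body presses on something with over 40 N, if the wrist force passes 120 N, or if a joint passes its speed limit or range.

### The arm

A 7-joint arm with a two-finger parallel gripper is mounted at the origin on the work surface. World frame = base frame: x ahead of the robot, y to its left, z up, the work surface at z = 0. Lengths are in m, angles in rad, forces in N, time in s.
With the tool pointing down it reaches from about 0.4 to 0.875 m from the base axis. Payload 19.3 kg.
Tool frame: the origin (TCP) lies midway between the tips of the shut fingers; the grasp point (between the pads) lies 19 mm behind it; z points along the fingers, y is the line along which they close (so a half turn about z gives the same grasp; the last joint's range is limited). The gripper opens to 85 mm and grips with 20 to 120 N. Pads are 22 mm wide; open, the fingers measure 114 mm over their backs; the gripper's body (76 mm by 85 mm) begins 54 mm behind the grasp point. The pads swing forward as they close: fully open they stand 13 mm farther back than shut.
Start: joints at [-1.406, 0.521, -0.036, 1.599, 0.021, 1.021, -0.113], TCP at [0.145, 0.608, 0.231] pointing down, gripper open.
Joint ranges: [-2.91, 2.91], [-0.3, 2.13], [-1.5, 1.42], [0.17, 2.43], [-1.26, 4.41], [0.16, 1.93], [-2.52, 2.52]. Speed limits (rad/s): [1.89, 1.89, 2.39, 2.39, 3.01, 3.01, 3.01].

### API

Orientations are given as [roll, pitch, yaw] about the fixed x, y, z axes, in that order (R = Rz(yaw) Ry(pitch) Rx(roll)).
In Python, from workcell import telemetry, grab_frame, calibration, bot, outline_of, landmark_of gives the robot as it stands. The module is installed in compiled form; this text tells all that it offers.
- The arm moves only by the shell command python3 -m inch 'ROWS' [FORCE]. ROWS is JSON, a list of rows, each a list of 7 numbers: the shift along the tool's x, y, z in m, then the turn, a rotation vector about the tool's x, y, z in rad, then the closure, from 0 (fully open) to 1 (shut). A call has 1 to 5 rows; each row shifts and turns the commanded pose from where the row before left it, along the tool's axes as they then stand; what a row does not reach is not made up. A row lasts 1/10 s, in which the tool goes at most 50 mm and 8.59 degrees, less where a joint would pass 70% of its speed; a pose out of reach is approached as far as the arm can. A call is refused whole if a number of a shift passes 0.05 or a number of a turn 0.15, either way. A call with a gripper value outside its range is refused whole. The fingers move at their own pace and stop on an object; FORCE is the grip in N (left out, the last holds). Time passes only in rows, so rows that do not move let the fingers close. It gives the time, the measured TCP pose, the force, the opening and the grip force at its end, in the units of the state.
- telemetry.observe(): the state, without advancing time (a new reading comes with each control period).
- grab_frame(name): name is "side" or "top" or "wrist"; returns the picture (420x560x3 uint8, red, green, blue); there is no depth.
- calibration(name): a dict with "fovy" (degrees; the focal length in pixels is half the picture's height over the tangent of half this angle, whatever the lens; pixels are square), "cx", "cy" (the principal point, pixels), "pose" (4x4, takes a point from camera to world coordinates). Camera axes: x right, y down, z forward; pixel columns grow to the right and rows downward; lengths in m; the calibration is good to about 2 mm. A picture is of the moment at which its call begins: read the wrist's pose just before it. calibration takes no time and is no camera call; for the wrist camera it gives the pose at the moment of the call.
- bot.job_done(): hands the job in; it is judged then, once.
Trained networks look in the newest picture that a camera, given by its name, has taken for a name from the list of things; names that differ only in an ending like _2 or _b are one class to them, and where a whole thing is asked for, a point or a joint stands for the part that bears it (a point fixed in the world has none). Each returns a list of dicts, best first, with "score" (0 to 1); they miss things now and then, are a little off and sometimes report something else, mostly with a low value. They report only what shows in the picture. A call takes as long as a camera call. They do not tell look-alikes from the thing itself.
- outline_of(label, camera): "region" (420x560 bool, what is visible of it) and "rect" ([left, top, right, bottom] in pixels, round what is visible of it).
- landmark_of(label, camera): "xy" ([column, row] in pixels: a listed point, or the origin of a listed thing).
The state is a dict: "clock": time; "qpos": joint angles; "qd": joint speeds; "joint_efforts": joint torques, N m; "position": TCP position; "tool_rot": TCP orientation; "force": force on the tool from outside, world axes, zero at the start; "moment": the same for the moment, N m; "grip_width": finger opening in m; "finger_force": force on a finger pad.
Only numpy, scipy, OpenCV 4.12 (cv2) and the standard library are available. Lean on these libraries where they do the work, as an engineer would, in place of code of your own. Each camera call takes 0.05 s, during which the arm holds its last target. There are 200 camera calls.

## Working session

There is one attempt and no reset: what is moved stays moved. The work goes in short steps, Python scripts to look and compute and a shell command to move; the robot and the scene stay as the last step left them, time stands still between calls to the robot, and variables do not carry over. Pictures are saved under pics/ and viewed, at most 10 in all, crops included, and the job is handed in when it is done.

```bash
mkdir -p pics
cat > h.py <<'E'
import numpy as np, cv2
from workcell import telemetry, grab_frame, calibration, bot, outline_of, landmark_of
def K(c):
    f=210/np.tan(np.radians(c['fovy'])/2); return f,c['cx'],c['cy']
def px2w(cam,xy,z,c=None):
    c=c or calibration(cam); f,cx,cy=K(c); P=np.array(c['pose'])
    d=P[:3,:3]@np.array([(xy[0]-cx)/f,(xy[1]-cy)/f,1]); o=P[:3,3]
    return o+d*(z-o[2])/d[2]
def w2px(cam,p,c=None):
    c=c or calibration(cam); f,cx,cy=K(c); P=np.array(c['pose'])
    q=P[:3,:3].T@(np.array(p)-P[:3,3]); return np.array([cx+f*q[0]/q[2],cy+f*q[1]/q[2]])
def save(name,im,s=1):
    cv2.imwrite('pics/'+name,cv2.resize(im[:,:,::-1],None,fx=s,fy=s,interpolation=cv2.INTER_CUBIC))
E
python3 - <<'E'
from h import *
np.set_printoptions(precision=3,suppress=True)
s=telemetry.observe();print({k:s[k] for k in('clock','position','tool_rot','force','grip_width')})
a=grab_frame('top');b=grab_frame('side')
im=np.vstack([a,b]);cv2.imwrite('pics/t.png',a[:,:,::-1]);cv2.imwrite('pics/s.png',b[:,:,::-1])
for cam in('top','side'):
    c=calibration(cam);print(cam,c['fovy'],c['cx'],c['cy'],np.array(c['pose'])[:3].round(3).tolist())
    for n,z in(('board',.01),('small_board',.01),('stand',0),('caddy',0),('slot',.042),('handle',.145),('bay',0),('tub',0),('jar',0),('dish',0),('hub_fl',.014),('hub_rl',.014)):
        print(n,[(round(r['score'],2),np.round(r['xy']).tolist(),px2w(cam,r['xy'],z)[:2].round(3).tolist()) for r in landmark_of(n,cam)][:3])
print(telemetry.observe()['clock'])
E
```

```text
{'clock': 0.0, 'position': array([0.145, 0.608, 0.231]), 'tool_rot': array([-3.14 ,  0.   ,  2.907]), 'force': array([ 0.869,  0.057, -0.38 ]), 'grip_width': 0.08514484931109476}
top 56.4079558578234 275.82686922546037 210.79555339033578 [[0.016, -0.997, 0.073, 0.445], [-1.0, -0.017, -0.01, 0.168], [0.011, -0.073, -0.997, 1.329]]
board [(0.88, [207.0, 227.0], [0.483, 0.384]), (0.85, [183.0, 180.0], [0.641, 0.472]), (0.81, [153.0, 286.0], [0.284, 0.557])]
small_board [(0.46, [225.0, 227.0], [0.483, 0.324])]
stand []
caddy [(0.97, [323.0, 199.0], [0.585, -0.006]), (0.32, [255.0, 146.0], [0.763, 0.229])]
slot [(0.62, [324.0, 206.0], [0.556, -0.004])]
handle [(0.93, [283.0, 198.0], [0.57, 0.135])]
bay []
tub [(0.97, [316.0, 139.0], [0.794, 0.019])]
jar [(0.7, [281.0, 254.0], [0.394, 0.135]), (0.43, [324.0, 208.0], [0.556, -0.011])]
dish [(0.91, [255.0, 149.0], [0.754, 0.229])]
hub_fl []
hub_rl []
side 48.7280901381546 274.914985490608 199.35575845780232 [[0.955, -0.212, 0.207, 0.229], [-0.297, -0.694, 0.656, -0.777], [0.005, -0.688, -0.726, 1.136]]
board [(0.98, [275.0, 156.0], [0.616, 0.452]), (0.73, [182.0, 159.0], [0.286, 0.533]), (0.71, [248.0, 174.0], [0.496, 0.385])]
small_board [(0.83, [248.0, 188.0], [0.48, 0.32]), (0.56, [237.0, 233.0], [0.393, 0.138])]
stand [(0.63, [244.0, 183.0], [0.475, 0.356]), (0.15, [374.0, 236.0], [0.806, 0.007])]
caddy [(0.88, [308.0, 257.0], [0.578, -0.007]), (0.71, [243.0, 173.0], [0.482, 0.406])]
slot [(0.85, [302.0, 247.0], [0.56, 0.002])]
handle [(0.84, [289.0, 191.0], [0.564, 0.142])]
bay []
tub [(0.65, [284.0, 236.0], [0.535, 0.089]), (0.56, [375.0, 235.0], [0.81, 0.012])]
jar [(0.92, [239.0, 233.0], [0.402, 0.145])]
dish [(0.92, [336.0, 195.0], [0.758, 0.209])]
hub_fl [(0.67, [286.0, 191.0], [0.597, 0.263]), (0.4, [338.0, 265.0], [0.649, -0.072])]
hub_rl []
1.3
```

View pics/t.png

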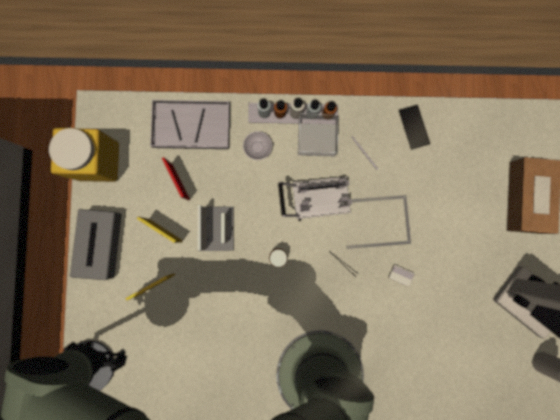

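View pics/s.png

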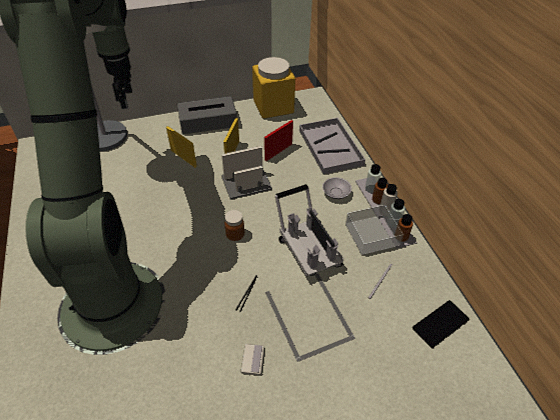

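The white board is at about (207,227) in top and (245,165) in side, in the stand's far slot. Look-alikes are red (176,178) and yellow (158,230), (150,287). The caddy is at (322,196) with its handle at left, and the bay is to its right, open towards it. I'll confirm this in one crop composite.

Run:
```python
import cv2,numpy as np
t=cv2.imread('pics/t.png');s=cv2.imread('pics/s.png')
a=cv2.resize(t[165:260,275:420],None,fx=4,fy=4,interpolation=cv2.INTER_CUBIC) #580x380
b=cv2.resize(t[195:260,190:245],None,fx=3.4,fy=3.4,interpolation=cv2.INTER_CUBIC)
c=cv2.resize(s[140:200,210:290],None,fx=2.7,fy=2.7,interpolation=cv2.INTER_CUBIC)
d=cv2.resize(s[180:290,260:400],None,fx=2,fy=2,interpolation=cv2.INTER_CUBIC)
m=np.zeros((600,800,3),np.uint8)
for i,x,y in((a,0,0),(b,585,0),(c,584,230),(d,0,380)):
    h,w=i.shape[:2];h=min(h,600-y);w=min(w,800-x);m[y:y+h,x:x+w]=i[:h,:w]
cv2.imwrite('pics/m.png',m)
```

```text
(no output)
```

View pics/m.png

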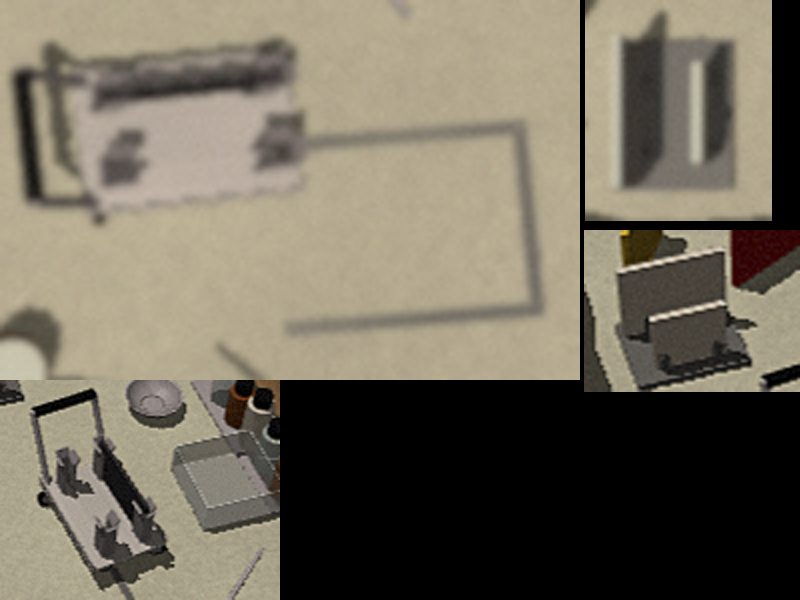

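The crop confirms the target: the large plain white board is in the stand's left (far) slot, with its top edge at top px x≈199, rows 206–250. The small white board is at px 222. The caddy's empty slot is on its right side, and the bay lies ahead, offset sideways.

Run:
```python
from h import *
np.set_printoptions(precision=4,suppress=True)
P=lambda p,z:px2w('top',p,z)[:2]
a,b=P((199.4,206.2),.12),P((199.4,249.7),.12);print('board top',a,b,(a+b)/2,np.degrees(np.arctan2(*(a-b)[::-1])))
a,b=P((280.5,183),.15),P((283.5,215),.15);print('handle',(a+b)/2,np.degrees(np.arctan2(*(a-b)[::-1]))-90,np.linalg.norm(a-b))
q=[P(p,0) for p in((352,200.75),(405,196.25),(409.5,242.5),(347.5,246.5))];print('bay',q)
for i,j in((0,1),(3,2)):print(np.degrees(np.arctan2(*(q[j]-q[i])[::-1])))
print('w',np.degrees(np.arctan2(*(q[1]-q[2])[::-1]))-90,np.linalg.norm(q[1]-q[2]))
u=(q[1]-q[0])+(q[2]-q[3]);u/=np.linalg.norm(u);c=(q[1]+q[2])/2-u*.108;print('baycentre',c,np.degrees(np.arctan2(u[1],u[0])))
# deck corners
d=[P(p,.042) for p in((275+75/4,165+64/4),(275+290/4,165+45/4),(275+302/4,165+188/4),(275+93/4,165+208/4))];print('deck',d,np.mean(d,0))
s=telemetry.observe();print(s['position'],s['qpos'])
```

```text
board top [0.5432 0.392 ] [0.4094 0.388 ] [0.4763 0.39  ] 1.7238866009215674
handle [0.567  0.1378] -83.81959906791191 0.09766984249104922
bay [array([ 0.5804, -0.1052]), array([ 0.599, -0.287]), array([ 0.4414, -0.3011]), array([ 0.4245, -0.0902])]
-84.1654155975744
-85.43220966095978
w -84.90541242120561 0.1582615208872503
baycentre [ 0.5105 -0.1865] -84.84503268940904
deck [array([0.6386, 0.097 ]), array([ 0.6577, -0.0815]), array([ 0.5388, -0.0917]), array([0.5194, 0.0807])] [0.5886 0.0011]
[0.1454 0.6078 0.2313] [-1.4062  0.5214 -0.0363  1.5995  0.0212  1.0211 -0.1128]
```

```bash
python3 -m inch '[[-0.0466,-0.017,0,0,0,0,0.3],[-0.0466,-0.017,0,0,0,0,0.3],[-0.0466,-0.017,0,0,0,0,0.3],[-0.0466,-0.017,0,0,0,0,0.3],[-0.0466,-0.017,0,0,0,0,0.3]]' 40 >/dev/null
python3 -m inch '[[-0.0466,-0.017,0,0,0,0,0.3],[-0.0466,-0.017,0,0,0,0,0.3],[-0.0466,-0.017,0,0,0,0,0.3],[0,0,0,0,0,-0.13,0.3],[0,0,0,0,0,-0.13,0.3]]'
python3 -m inch '[[0,0,0,0,0,0,0.3],[0,0,0,0,0,0,0.3],[0,0,0,0,0,0,0.3]]'
python3 - <<'E'
from h import *
np.set_printoptions(precision=4,suppress=True)
s=telemetry.observe();print(s['clock'],s['position'],s['tool_rot'],s['qpos'],s['grip_width'])
c=calibration('wrist');im=grab_frame('wrist');save('w1.png',im)
print(np.array(c['pose']),c['fovy'])
for z in(.01,.12):
  r=landmark_of('board','wrist');print([(x['score'],x['xy'],px2w('wrist',x['xy'],z,c)) for x in r])
for y in(-.06,0,.06):print(w2px('wrist',(.476+y,.39,.12),c))
E
```

```text
clock: 2.3
position: [0.4776, 0.3875, 0.2311]
tool_rot: [-3.141, 0.0, -3.114]
force: [-0.2, 0.4, -0.6]
grip_width: 0.0597
finger_force: 0.0
clock: 2.6
position: [0.4761, 0.389, 0.2313]
tool_rot: [-3.142, 0.0, -3.119]
force: [0.3, 0.1, 0.9]
grip_width: 0.0595
finger_force: 0.0
2.6 [0.4761 0.389  0.2313] [-3.1416  0.     -3.1192] [-0.7599  0.505  -0.0314  1.6279  0.018   1.0089  0.7963] 0.059492369534618665
[[-0.023   0.9607  0.2766  0.4066]
 [ 0.9997  0.022   0.0069  0.3875]
 [ 0.0006  0.2767 -0.961   0.3732]
 [ 0.      0.      0.      1.    ]] 68.25639091282196
[(0.78, [438.8, 11.6], array([0.2914, 0.5462, 0.01  ])), (0.73, [346.2, 301.3], array([0.6302, 0.4782, 0.01  ])), (0.64, [392.7, 185.0], array([0.4726, 0.5209, 0.01  ])), (0.55, [282.0, 188.0], array([0.4792, 0.3894, 0.01  ]))]
[(0.78, [438.8, 11.6], array([0.3263, 0.4982, 0.12  ])), (0.73, [346.2, 301.3], array([0.5625, 0.4507, 0.12  ])), (0.64, [392.7, 185.0], array([0.4526, 0.4805, 0.12  ])), (0.55, [282.0, 188.0], array([0.4573, 0.3889, 0.12  ]))]
[284.6411 136.909 ]
[282.8382 209.7946]
[281.2498 274.013 ]
```

View pics/w1.png

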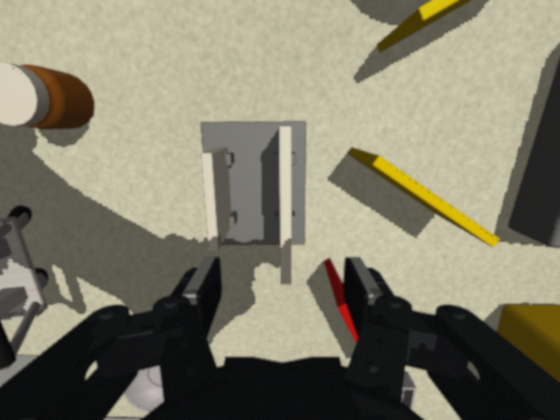

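The board's top edge runs from (285,127) to (286,283), centred under the tool within about 3 mm. The small board is at (213,200), clear of the fingers.

```bash
python3 -m inch '[[0,0.003,0.04,0,0,0,0.3],[0,0,0.04,0,0,0,0.3],[0,0,0.035,0,0,0,0.3],[0,0,0.02,0,0,0,0.3],[0,0,0.008,0,0,0,0.3]]' 
python3 -m inch '[[0,0,0,0,0,0,1],[0,0,0,0,0,0,1],[0,0,0,0,0,0,1],[0,0,0,0,0,0,1],[0,0,0,0,0,0,1]]' 40
python3 -m inch '[[0,0,0,0,0,0,1],[0,0,0,0,0,0,1],[0,0,-0.01,0,0,0,1],[0,0,-0.02,0,0,0,1],[0,0,-0.03,0,0,0,1]]'
```

```text
clock: 3.25
position: [0.4754, 0.3913, 0.0862]
tool_rot: [-3.14, -0.002, -3.117]
force: [0.3, 0.5, -0.2]
grip_width: 0.0595
finger_force: 0.0
clock: 3.75
position: [0.4768, 0.3922, 0.0896]
tool_rot: [3.14, 0.001, -3.117]
force: [-0.5, -0.4, 5.7]
grip_width: 0.0092
finger_force: 39.7
clock: 4.25
position: [0.4758, 0.3914, 0.1488]
tool_rot: [-3.14, -0.001, -3.116]
force: [0.3, 0.1, -2.0]
grip_width: 0.0096
finger_force: 39.0
```

```bash
python3 -m inch '[[0,0,-0.03,0,0,0,1],[0,0,-0.04,0,0,0,1],[0,0,-0.04,0,0,0,1],[0,0,-0.01,0,0,0,1],[-0.004,-0.02,0,0,0,0,1]]' >/dev/null
python3 -m inch '[[-0.0065,-0.0376,0,0,0,0,1],[-0.0065,-0.0376,0,0,0,0,1],[-0.0065,-0.0376,0,0,0,0,1],[-0.0065,-0.0376,0,0,0,0,1],[-0.0065,-0.0376,0,0,0,0,1]]' >/dev/null
python3 -m inch '[[-0.0065,-0.0376,0,0,0,0,1],[-0.0065,-0.0376,0,0,0,0,1],[-0.0065,-0.0376,0,0,0,0,1],[-0.0065,-0.0376,0,0,0,0,1],[-0.0065,-0.0376,0,0,0,0,1]]'
python3 -m inch '[[0,0,0,0,0,0.15,1],[0,0,0,0,0,0.15,1],[0,0,0,0,0,0.15,1],[0,0,0,0,0,0.15,1],[0,0,0,0,0,0.15,1]]' >/dev/null
python3 -m inch '[[0,0,0,0,0,0.15,1],[0,0,0,0,0,0.15,1],[0,0,0,0,0,0.15,1],[0,0,0,0,0,0.15,1],[0,0,0,0,0,0.15,1]]' >/dev/null
python3 -m inch '[[0,0,0,0,0,0,1],[0,0,0,0,0,0,1],[0,0,0,0,0,0,1]]'
python3 - <<'E'
from h import *
np.set_printoptions(precision=4,suppress=True)
s=telemetry.observe();print(s['clock'],s['position'],s['tool_rot'],s['qpos'])
c=calibration('wrist');im=grab_frame('wrist');save('w2.png',im)
for n,z in(('slot',.042),('handle',.145),('caddy',0),('hub_rl',.014),('hub_rr',.014)):
  print(n,[(x['score'],x['xy'],px2w('wrist',x['xy'],z,c)) for x in landmark_of(n,'wrist')])
E
```

```text
clock: 5.75
position: [0.5546, -0.0046, 0.268]
tool_rot: [-3.141, -0.001, -3.117]
force: [1.2, 1.3, -2.8]
grip_width: 0.0094
finger_force: 39.1
clock: 7.05
position: [0.555, -0.0025, 0.2682]
tool_rot: [-3.141, -0.0, 1.67]
force: [0.3, 0.1, -1.6]
grip_width: 0.0098
finger_force: 39.4
7.05 [ 0.555  -0.0025  0.2682] [-3.1413 -0.0001  1.6703] [-0.4075  0.3958  0.4145  1.76   -0.1828  1.0241  0.1734]
slot [(0.64, [279.9, 180.1], array([0.5526, 0.0037, 0.042 ]))]
handle [(0.92, [314.3, 30.4], array([0.5663, 0.1385, 0.145 ]))]
caddy [(0.83, [306.1, 178.4], array([0.5875, 0.0022, 0.    ])), (0.26, [475.1, 9.8], array([0.7584, 0.217 , 0.    ]))]
hub_rl []
hub_rr [(0.55, [260.9, 114.1], array([0.5219, 0.0773, 0.014 ]))]
```

View pics/w2.png

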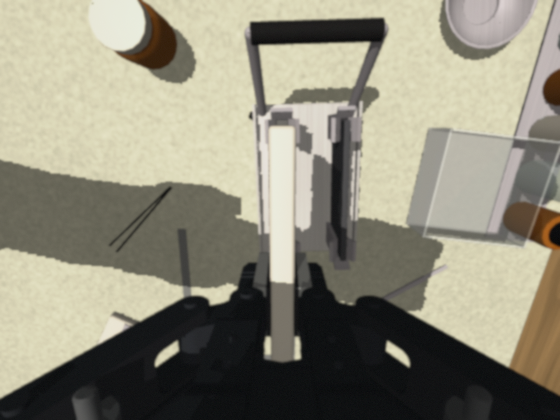

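Run:
```python
from h import *
np.set_printoptions(precision=4,suppress=True)
im=cv2.imread('pics/w2.png')
cv2.imwrite('pics/w2c.png',cv2.resize(im[10:160,235:395],None,fx=5,fy=4,interpolation=cv2.INTER_CUBIC))
a=px2w('wrist',(252,34),.145);b=px2w('wrist',(383,30),.145)
print((a+b)/2,np.linalg.norm(a-b),np.degrees(np.arctan2(*(b-a)[:2][::-1])))
```

```text
[0.5694 0.1378 0.145 ] 0.09978027845250792 7.122070474472309
```

View pics/w2c.png

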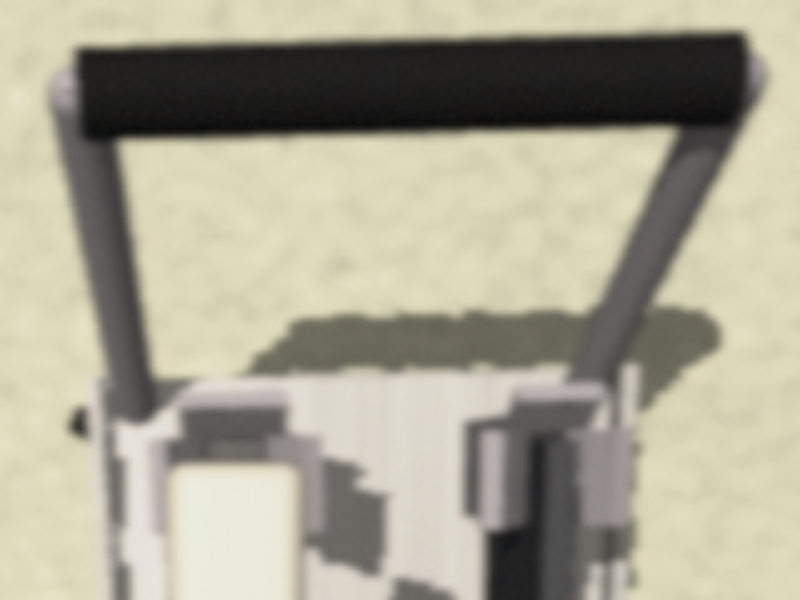

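Run:
```python
from h import *
np.set_printoptions(precision=4,suppress=True)
s=telemetry.observe();T=s['position'];print(T,s['tool_rot'])
W=lambda p,z:px2w('wrist',p,z)[:2]
a=W((251.4,33.2),.147);b=W((384,30),.147);hd=(a+b)/2;v=b-a;v/=np.linalg.norm(v);u=np.array([v[1],-v[0]])
print('handle',hd,'heading',np.degrees(np.arctan2(u[1],u[0])),np.linalg.norm(b-a))
c=hd+.135*u;sl=c-.028*v;print('centre',c,'slot',sl)
L=W((281.9,108.75),.112);d=L-c;print('lip in caddy',d@u,d@v)
for zb in(.298,.300):
  B=W((281.8,126),zb);d=B-c;print('board rear end in caddy',zb,d@u,d@v, 'rel TCP',B-T[:2])
# full board top edge center at rear & front
d=T[:2]-c;print('TCP in caddy',d@u,d@v)
# deck rear corners
for p in((235+95/5,10+380/4),(235+638/5,10+365/4)):
  d=W(p,.042)-c;print('deck corner',d@u,d@v)
```

```text
[ 0.5552 -0.0024  0.2683] [-3.1416 -0.0001  1.6673]
handle [0.5694 0.1375] heading -83.20520560095513 0.10020922508684414
centre [0.5854 0.0035] slot [0.5576 0.0002]
lip in caddy -0.08193331064993187 -0.0281594542727144
board rear end in caddy 0.298 -0.0674982763965615 -0.028447774781107108 rel TCP [-0.006   0.0696]
board rear end in caddy 0.3 -0.06750584807289361 -0.028446381623934584 rel TCP [-0.006   0.0696]
TCP in caddy 0.002282463688620588 -0.030680912197381855
deck corner -0.08988658846594842 -0.05935334862210954
deck corner -0.09124293390225607 0.0623883741691641
```

```bash
python3 -m inch '[[0.002,0.0025,0,0,0,-0.026,1],[0,0,0.02,0,0,0,1],[0,0,0.02,0,0,0,1],[0,0,0.02,0,0,0,1],[0,0,0.01,0,0,0,1]]' 
python3 -m inch '[[0,0,0.005,0,0,0,1],[0,0,0.005,0,0,0,1],[0,0,0.005,0,0,0,1],[0,0,0,0,0,0,1]]'
python3 - <<'E'
from h import *
np.set_printoptions(precision=4,suppress=True)
s=telemetry.observe();print(s['clock'],s['position'],s['tool_rot'],s['force'])
im=grab_frame('wrist');save('w3.png',im[20:290,180:420],2.2)
E
```

```text
clock: 7.85
position: [0.5571, 0.0001, 0.1969]
tool_rot: [-3.14, 0.0, 1.694]
force: [0.5, -0.1, -1.0]
grip_width: 0.0096
finger_force: 39.3
clock: 8.25
position: [0.5575, -0.0, 0.1832]
tool_rot: [-3.142, -0.0, 1.693]
force: [-0.3, -0.0, -2.7]
grip_width: 0.0097
finger_force: 39.3
8.25 [ 0.5575 -0.      0.1832] [-3.1415 -0.      1.693 ] [-0.2562 -0.044  -2.6978]
```

View pics/w3.png

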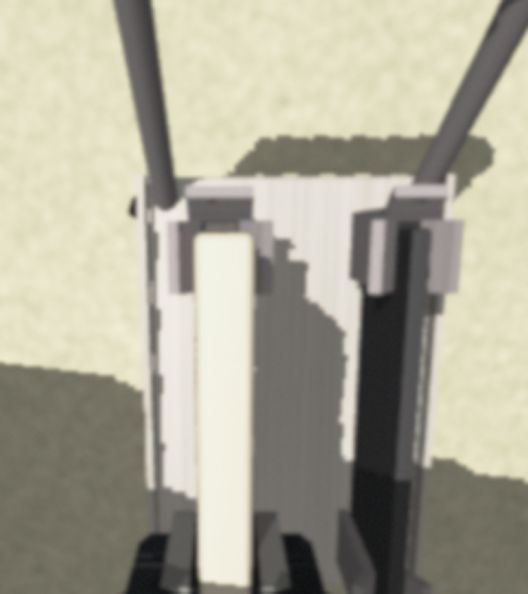

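The board stands in the mouth of the right slot, centred between the lips, with small forces. I'll lower on.

```bash
python3 -m inch '[[0,0,0.004,0,0,0,1],[0,0,0.004,0,0,0,1],[0,0,0.004,0,0,0,1],[0,0,0.004,0,0,0,1],[0,0,0,0,0,0,1]]'
```

```text
clock: 8.8
position: [0.5572, -0.0001, 0.1667]
tool_rot: [-3.141, 0.0, 1.693]
force: [0.3, -0.3, -1.7]
grip_width: 0.01
finger_force: 39.4
```

```bash
python3 -m inch '[[0,0,0.005,0,0,0,1],[0,0,0.005,0,0,0,1],[0,0,0.005,0,0,0,1],[0,0,0.005,0,0,0,1],[0,0,0,0,0,0,1]]';python3 -m inch '[[0,0,0.005,0,0,0,1],[0,0,0.005,0,0,0,1],[0,0,0.004,0,0,0,1],[0,0,0.003,0,0,0,1],[0,0,0,0,0,0,1]]'
```

```text
clock: 9.3
position: [0.5571, -0.0001, 0.1465]
tool_rot: [-3.141, 0.0, 1.693]
force: [-0.4, -0.6, -2.0]
grip_width: 0.0096
finger_force: 39.4
clock: 9.8
position: [0.5573, -0.0001, 0.1299]
tool_rot: [-3.141, 0.0, 1.693]
force: [-0.8, 0.3, -1.7]
grip_width: 0.0097
finger_force: 39.4
```

```bash
python3 -m inch '[[0,0,0.002,0,0,0,1],[0,0,0.002,0,0,0,1],[0,0,0.002,0,0,0,1],[0,0,0,0,0,0,1]]';python3 -m inch '[[0,0,0.0015,0,0,0,1],[0,0,0.0015,0,0,0,1],[0,0,0,0,0,0,1]]'
```

```text
clock: 10.2
position: [0.5574, -0.0001, 0.124]
tool_rot: [-3.141, 0.0, 1.693]
force: [0.4, 0.3, -1.6]
grip_width: 0.0092
finger_force: 39.4
clock: 10.5
position: [0.5577, -0.0001, 0.1214]
tool_rot: [3.141, 0.0, 1.693]
force: [0.9, 0.8, 0.7]
grip_width: 0.0098
finger_force: 39.7
```

```bash
python3 -m inch '[[0,0,0.001,0,0,0,1],[0,0,0,0,0,0,1]]';python3 -m inch '[[0,0,0.001,0,0,0,1],[0,0,0,0,0,0,1]]'
```

```text
clock: 10.7
position: [0.5583, -0.0002, 0.1212]
tool_rot: [3.14, 0.0, 1.693]
force: [-0.8, 0.7, 12.7]
grip_width: 0.0091
finger_force: 41.7
clock: 10.9
position: [0.5591, -0.0002, 0.121]
tool_rot: [3.138, 0.0, 1.693]
force: [-0.9, -0.1, 26.4]
grip_width: 0.0093
finger_force: 43.5
```

Seated, at the height predicted. Unload, release, and rise.

```bash
python3 -m inch '[[0,0,-0.002,0,0,0,1],[0,0,0,0,0,0,1],[0,0,0,0,0,0,0.6],[0,0,0,0,0,0,0.6],[0,0,0,0,0,0,0.6]]' 20; python3 -m inch '[[0,0,0,0,0,0,0.5],[0,0,-0.01,0,0,0,0.5],[0,0,-0.02,0,0,0,0.5],[0,0,-0.04,0,0,0,0.3],[0,0,-0.04,0,0,0,0.3]]';  python3 -m inch '[[0.03,0,-0.02,0,0,0,0.3],[0.03,0,0,0,0,0,0.3],[0.03,0.01,0,0,0,0,0.3],[0,0,0,0,0,0,0.3],[0,0,0,0,0,0,0.3]]'
python3 - <<'E'
from h import *
np.set_printoptions(precision=4,suppress=True)
s=telemetry.observe();print(s['clock'],s['position'],s['tool_rot'],s['qpos'])
c=calibration('wrist');im=grab_frame('wrist');save('w4.png',im)
for n,z in(('slot',.042),('handle',.145),('caddy',0),('board',.042)):
  print(n,[(x['score'],x['xy'],px2w('wrist',x['xy'],z,c)) for x in landmark_of(n,'wrist')])
E
```

```text
clock: 11.4
position: [0.5574, -0.0001, 0.1211]
tool_rot: [-3.141, 0.0, 1.693]
force: [0.2, 1.0, -0.3]
grip_width: 0.0343
finger_force: 0.0
clock: 11.9
position: [0.5571, -0.0003, 0.233]
tool_rot: [-3.141, 0.0, 1.692]
force: [0.1, -0.1, -0.5]
grip_width: 0.0599
finger_force: 0.0
clock: 12.4
position: [0.5564, 0.0907, 0.2518]
tool_rot: [3.141, 0.0, 1.694]
force: [-0.0, -0.5, -0.0]
grip_width: 0.06
finger_force: 0.0
12.4 [0.5564 0.0907 0.2518] [3.1414 0.0002 1.6938] [-0.5491  0.4257  0.3886  1.7571 -0.1874  0.9951  0.0336]
slot [(0.68, [278.5, 254.9], array([0.5633, 0.0075, 0.042 ])), (0.59, [275.8, 259.2], array([0.5607, 0.0014, 0.042 ]))]
handle [(0.58, [306.7, 157.4], array([0.5711, 0.1382, 0.145 ]))]
caddy [(0.77, [299.6, 249.2], array([0.5927, 0.0012, 0.    ]))]
board [(0.6, [278.3, 257.6], array([0.5635, 0.0039, 0.042 ]))]
```

View pics/w4.png

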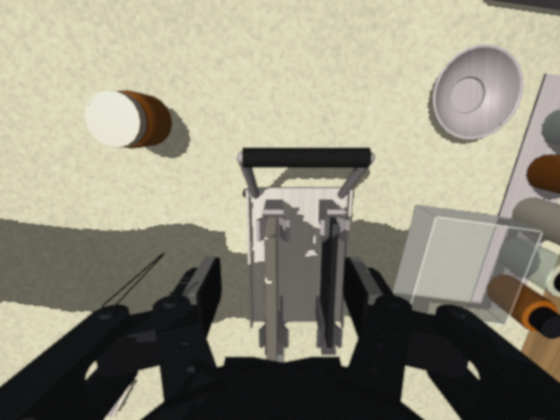

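The board is seated in the right slot, flush beside the tray at (272,270). The handle bar is at (306,157). Now I'll turn 90° over the handle.

```bash
python3 -m inch '[[0.045,0.02,0,0,0,0,0.4],[0,0,0,0,0,0.15,0.4],[0,0,0,0,0,0.15,0.4],[0,0,0,0,0,0.15,0.4],[0,0,0,0,0,0.15,0.4]]' >/dev/null
python3 -m inch '[[0,0,0,0,0,0.15,0.4],[0,0,0,0,0,0.15,0.4],[0,0,0,0,0,0.15,0.4],[0,0,0,0,0,0.15,0.4],[0,0,0,0,0,0.15,0.4]]' >/dev/null
python3 -m inch '[[0,0,0,0,0,0.15,0.4],[0,0,0,0,0,0.075,0.4],[0,0,0,0,0,0,0.4],[0,0,0,0,0,0,0.4]]'
python3 - <<'E'
from h import *
np.set_printoptions(precision=4,suppress=True)
s=telemetry.observe();print(s['clock'],s['position'],s['tool_rot'],s['qpos'])
c=calibration('wrist');im=grab_frame('wrist');save('w5.png',im);grab_frame('top')
for cam in('wrist','top'):
 for n,z in(('handle',.145),('caddy',0),('slot',.042),('jar',0)):
  print(n,[(x['score'],x['xy'],px2w(cam,x['xy'],z,c if cam=='wrist' else None)) for x in landmark_of(n,cam)])
# dark bar segmentation
g=im.max(2);print(w2px('wrist',(.5705,.138,.145),c))
a=outline_of('handle','wrist')
m=(g<40).astype(np.uint8);n,l,st,ce=cv2.connectedComponentsWithStats(m)
for i in range(1,n):
  if st[i,4]>800:
    ys,xs=np.where(l==i);r=cv2.minAreaRect(np.c_[xs,ys].astype(np.float32));print(st[i],ce[i],r)
E
```

```text
clock: 14.05
position: [0.5709, 0.1373, 0.2513]
tool_rot: [3.141, 0.0, 0.12]
force: [-0.3, 0.2, 0.0]
grip_width: 0.051
finger_force: 0.0
14.05 [0.5709 0.1373 0.2513] [3.1415 0.0001 0.12  ] [-0.8587  0.5566  0.7845  1.7086 -0.4414  1.0622 -1.3803]
handle [(0.97, [283.6, 213.8], array([0.5705, 0.1359, 0.145 ]))]
caddy [(0.94, [387.6, 181.7], array([0.5876, 0.003 , 0.    ]))]
slot [(0.77, [395.3, 212.2], array([0.5588, 0.0014, 0.042 ]))]
jar [(0.73, [259.1, 307.5], array([0.3847, 0.1481, 0.    ])), (0.6, [394.4, 210.3], array([ 0.5514, -0.0141,  0.    ]))]
handle []
caddy [(0.66, [323.3, 197.5], array([ 0.5899, -0.007 ,  0.    ]))]
slot [(0.66, [322.9, 204.8], array([ 0.5611, -0.0003,  0.042 ]))]
jar []
[281.079  213.4962]
[ 273  154   18  116 1725] [281.0986 210.4388] ((281.5, 211.5), (17.0, 115.0), 0.0)
[349 160 145  11 822] [414.5462 163.7774] ((420.8837890625, 163.24070739746094), (9.315134048461914, 144.05484008789062), 88.22853088378906)
[    0   257   560   163 45217] [282.1657 366.6763] ((279.5, 338.0), (162.0, 559.0), 90.0)
```

View pics/w5.png

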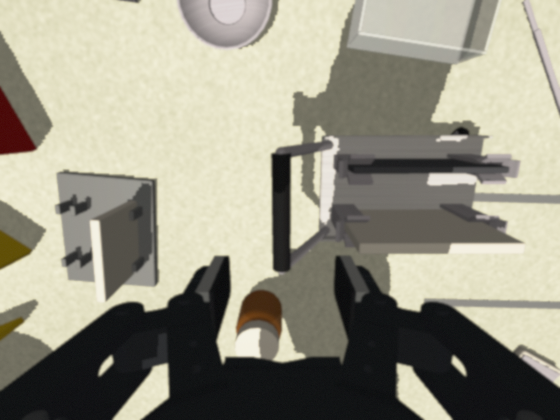

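The bar is centred between the fingers at (281,211) and parallel to the pads. Descend and pinch.

```bash
python3 -m inch '[[0,0,0.04,0,0,0,0.4],[0,0,0.04,0,0,0,0.4],[0,0,0.03,0,0,0,0.4],[0,0,0.015,0,0,0,0.4],[0,0,0,0,0,0,0.4]]' 
python3 -m inch '[[0,0,0,0,0,0,1],[0,0,0,0,0,0,1],[0,0,0,0,0,0,1],[0,0,0,0,0,0,1],[0,0,0,0,0,0,1]]' 60
python3 - <<'E'
from h import *
s=telemetry.observe();p,y=s['position'],s['tool_rot'][2]
b=np.radians(-84.85);u=np.array([np.cos(b),np.sin(b)])
print(p,y,s['force'])
for f in(-.205,0):
    h=np.array([.5105,-.1865])+(f-.135)*u;d=h-p[:2]
    tx=np.array([np.cos(y),np.sin(y)]);ty=np.array([np.sin(y),-np.cos(y)]);print(f,h,d@tx,d@ty)
E
```

```text
clock: 15.1
position: [0.5703, 0.1373, 0.1251]
tool_rot: [3.141, 0.002, 0.118]
force: [0.1, -0.3, -0.4]
grip_width: 0.0511
finger_force: 0.0
clock: 15.6
position: [0.5717, 0.1378, 0.1275]
tool_rot: [-3.141, -0.002, 0.118]
force: [0.3, 0.1, 7.5]
grip_width: 0.0139
finger_force: 58.6
[0.57166265 0.13778579 0.1274914 ] 0.11789118559563794 [0.31105611 0.1265844  7.54965267]
-0.205 [0.47998042 0.15212746] -0.08935900618965857 -0.025025630012674528
0 [ 0.49838193 -0.05204498] -0.09509963512072153 0.1798939766126453
```

```bash
python3 -m inch '[[-0.002,-0.001,-0.001,0,0,0,1],[-0.004,-0.003,0,0,0,0.004,1],[-0.006,-0.004,0,0,0,0.004,1],[-0.008,-0.004,0,0,0,0.004,1],[-0.008,-0.004,0,0,0,0.004,1]]' 
python3 -m inch '[[-0.008,-0.003,0,0,0,0.004,1],[-0.008,-0.003,0,0,0,0.004,1],[-0.008,-0.002,0,0,0,0.004,1],[-0.008,0,0,0,0,0,1],[-0.008,0,0,0,0,0,1]]' 
python3 -m inch '[[-0.008,0,0,0,0,0,1],[-0.007,0,0,0,0,0,1],[-0.005,0,0,0,0,0,1],[-0.002,0,0,0,0,0,1],[0,0,0,0,0,0,1]]'
python3 - <<'E'
from h import *
np.set_printoptions(precision=4,suppress=True)
s=telemetry.observe();print(s['clock'],s['position'],s['tool_rot'],s['qpos'],s['force'],s['moment'])
c=calibration('wrist');im=grab_frame('wrist');save('w6.png',im);t=grab_frame('top');cv2.imwrite('pics/t6.png',cv2.resize(t[165:270,180:420,::-1],None,fx=3.3,fy=3.3,interpolation=cv2.INTER_CUBIC))
E
```

```text
clock: 16.1
position: [0.5406, 0.1508, 0.1275]
tool_rot: [-3.141, -0.0, 0.102]
force: [2.1, -0.4, 4.9]
grip_width: 0.0141
finger_force: 59.4
clock: 16.6
position: [0.5, 0.1552, 0.1275]
tool_rot: [-3.141, -0.0, 0.09]
force: [2.4, 0.3, 4.9]
grip_width: 0.014
finger_force: 59.5
clock: 17.1
position: [0.4779, 0.1533, 0.1275]
tool_rot: [-3.141, 0.0, 0.09]
force: [-0.5, 1.0, 7.1]
grip_width: 0.0139
finger_force: 59.5
17.1 [0.4779 0.1533 0.1275] [-3.1406  0.0002  0.0901] [-0.9263  0.5904  0.6925  2.0378 -0.576   0.7131 -1.347 ] [-0.4827  0.9607  7.115 ] [0.3739 0.0435 0.0088]
```

View pics/t6.png

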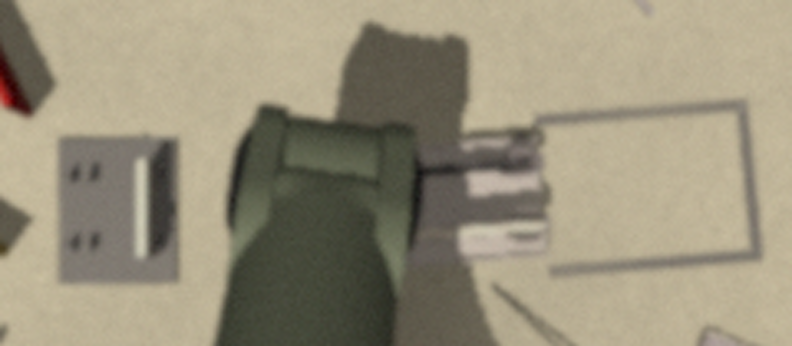

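The caddy stands just outside the bay's open end, and the front deck corners at about crop (540,128) and (547,255) lie between the tape sides at about y 120 and 271. From here I'll check numerically.

Run:
```python
from h import *
np.set_printoptions(precision=4,suppress=True)
P=lambda x,y,z:px2w('top',(180+x/3.3-.35,165+y/3.3-.35),z)[:2]
q=[P(*p,0) for p in((538,120),(743,103),(757,259),(552,271))]
u=(q[1]-q[0])+(q[2]-q[3]);u/=np.linalg.norm(u);v=np.array([-u[1],u[0]]);w=q[1]-q[2];print('bay yaw',np.degrees(np.arctan2(u[1],u[0])),np.degrees(np.arctan2(w[1],w[0]))-90)
c=(q[1]+q[2])/2-u*.108;print('bay c',c,np.mean([(x-c)@v for x in q]))
for p in((540,128),(547,255)):
    d=P(*p,.042)-c;print('deck front corner in bay',d@u,d@v)
s=telemetry.observe();p=s['position'];y=s['tool_rot'][2]-np.pi/2;h=np.array([np.cos(y),np.sin(y)])
print('nominal caddy in bay',(p[:2]+.135*h-c)@u,(p[:2]+.135*h-c)@v,np.degrees(y))
wc=calibration('wrist');grab_frame('wrist')
for n,z in(('handle',.145),('caddy',0),('slot',.042),('board',.042),('hub_fl',.014),('hub_fr',.014),('hub_rl',.014),('hub_rr',.014)):
  for x in landmark_of(n,'wrist')[:2]:
    W=px2w('wrist',x['xy'],z,wc)[:2];print(n,round(x['score'],2),W,(W-c)@u,(W-c)@v)
```

```text
bay yaw -85.02006937144237 -85.33381402328818
bay c [ 0.5104 -0.1854] 8.326672684688674e-17
deck front corner in bay -0.11227026576727171 0.06632656871142908
deck front corner in bay -0.11589015404235964 -0.0605401282309581
nominal caddy in bay -0.2051788321549617 -0.0024840344104044183 -84.83942764271298
handle 0.7 [0.4771 0.1526] -0.33955920627423003 -0.0038076757252776643
caddy 0.96 [0.485  0.0156] -0.20241205139190444 -0.007894320290569551
slot 0.91 [0.4637 0.0177] -0.20630851727048521 -0.028887587165800976
board 0.88 [0.4623 0.0146] -0.20342770494799428 -0.03058813997451579
hub_fl 0.6 [ 0.5501 -0.049 ] -0.1324305363255508 0.051391442943646476
hub_rl 0.54 [0.5392 0.0924] -0.2742423569629441 0.052821198158123125
hub_rl 0.23 [0.4796 0.3157] -0.5018205872687843 0.01278041533636019
```

```bash
python3 -m inch '[[0,0.003,0,0,0,0,1],[0,0.006,0,0,0,0,1],[0.0005,0.010,0,0,0,0,1],[0.0005,0.014,0,0,0,0,1],[0.0005,0.015,0,0,0,0,1]]' 
python3 -m inch '[[0.0005,0.015,0,0,0,0,1],[0,0.015,0,0,0,0,1],[0,0.015,0,0,0,0,1],[0,0.015,0,0,0,0,1],[0,0.015,0,0,0,0,1]]'
python3 - <<'E'
from h import *
np.set_printoptions(precision=4,suppress=True)
b=np.radians(-85);u=np.array([np.cos(b),np.sin(b)]);v=np.array([-u[1],u[0]]);c=np.array([.5105,-.186])
s=telemetry.observe();p=s['position'];y=s['tool_rot'][2]-np.pi/2;h=np.array([np.cos(y),np.sin(y)])
print('nominal caddy in bay',(p[:2]+.135*h-c)@u,(p[:2]+.135*h-c)@v,np.degrees(y),s['qpos'],s['force'])
wc=calibration('wrist');grab_frame('wrist');grab_frame('top')
for cam in('wrist','top'):
 for n,z in(('caddy',0),('slot',.042),('handle',.145)):
  for x in landmark_of(n,cam)[:1]:
    W=px2w(cam,x['xy'],z,wc if cam=='wrist' else None)[:2];print(n,round(x['score'],2),(W-c)@u,(W-c)@v)
E
```

```text
clock: 18.15
position: [0.4838, 0.1058, 0.1275]
tool_rot: [-3.14, 0.0, 0.091]
force: [-3.7, 4.1, 11.8]
grip_width: 0.0137
finger_force: 60.0
clock: 18.65
position: [0.4907, 0.0308, 0.1275]
tool_rot: [-3.14, 0.001, 0.09]
force: [-4.3, 4.2, 13.7]
grip_width: 0.014
finger_force: 60.2
nominal caddy in bay -0.0827352019348909 -0.00043319615696923563 -84.84705576808905 [-0.6738  0.5709  0.6756  2.0616 -0.5583  0.696  -1.114 ] [-4.3448  4.2179 13.7255]
caddy 0.81 -0.08126787081481068 -0.005410333707306504
slot 0.7 -0.08575414005342087 -0.026663182209782636
caddy 0.89 -0.07728300658623692 0.00275613114686531
slot 0.79 -0.07437963852489564 -0.034555325482033654
```

```bash
python3 -m inch '[[0,0.010,-0.001,0,0,0,1],[0,0.012,0,0,0,0,1],[0,0.013,0,0,0,0,1],[0,0.013,0,0,0,0,1],[0,0.012,0,0,0,0,1]]' 
python3 -m inch '[[0,0.009,0,0,0,0,1],[0,0.006,0,0,0,0,1],[0,0.004,0,0,0,0,1],[0,0.002,0,0,0,0,1],[0,0.001,0,0,0,0,1]]'
python3 - <<'E'
from h import *
np.set_printoptions(precision=4,suppress=True)
b=np.radians(-85);u=np.array([np.cos(b),np.sin(b)]);v=np.array([-u[1],u[0]]);c=np.array([.5105,-.186])
s=telemetry.observe();p=s['position'];y=s['tool_rot'][2]-np.pi/2;h=np.array([np.cos(y),np.sin(y)])
print('nominal caddy in bay',(p[:2]+.135*h-c)@u,(p[:2]+.135*h-c)@v,np.degrees(y),s['force'],s['moment'])
wc=calibration('wrist');grab_frame('wrist');grab_frame('top');grab_frame('side')
for cam in('wrist','top','side'):
 for n,z in(('caddy',0),('slot',.042),('handle',.145),('hub_fl',.014),('hub_rl',.014),('hub_fr',.014),('hub_rr',.014)):
  for x in landmark_of(n,cam)[:1]:
    W=px2w(cam,x['xy'],z,wc if cam=='wrist' else None)[:2];print(cam,n,round(x['score'],2),(W-c)@u,(W-c)@v)
E
```

```text
clock: 19.55
position: [0.497, -0.0309, 0.1282]
tool_rot: [3.141, 0.0, 0.089]
force: [0.1, 1.6, -2.1]
grip_width: 0.014
finger_force: 58.7
clock: 20.05
position: [0.4991, -0.0514, 0.1283]
tool_rot: [-3.142, 0.0, 0.09]
force: [0.3, 0.6, -3.6]
grip_width: 0.014
finger_force: 58.7
nominal caddy in bay -0.00011668367383480311 0.0007541311328124905 -84.84671843054184 [ 0.3189  0.5714 -3.5801] [ 0.1841 -0.0655  0.0639]
wrist caddy 0.57 -0.0011907209362862078 -0.0020125496642304356
wrist slot 0.97 -0.0007923328562794501 -0.02689056001947477
wrist handle 0.57 -0.13475346631154125 -0.000215967154685014
wrist hub_rr 0.59 -0.08281718624875872 -0.04037258960237319
top hub_fl 0.58 -0.18411073311687673 0.30588115435254454
side caddy 0.67 -0.0039628575688294455 -0.002451883510902571
side slot 0.91 0.007157817428711488 -0.028699463599540943
side handle 0.92 -0.1397074267145853 -0.0068443383449214405
```

```bash
python3 -m inch '[[0,0,0,0,0,0,1],[0,0,0,0,0,0,1],[0,0,0,0,0,0,0.4],[0,0,0,0,0,0,0.4],[0,0,0,0,0,0,0.4]]' 20
python3 -m inch '[[0,0,0,0,0,0,0.4],[0,0,-0.01,0,0,0,0.4],[0,0,-0.03,0,0,0,0.4],[0,0,-0.04,0,0,0,0.4],[0,0,-0.04,0,0,0,0.4]]'
python3 -m inch '[[0,-0.04,-0.02,0,0,0,0.4],[0,-0.04,0,0,0,0,0.4],[0,0,0,0,0,0,0.4],[0,0,0,0,0,0,0.4]]'
python3 - <<'E'
from h import *
np.set_printoptions(precision=4,suppress=True)
b=np.radians(-85);u=np.array([np.cos(b),np.sin(b)]);v=np.array([-u[1],u[0]]);c=np.array([.5105,-.186])
wc=calibration('wrist');a=grab_frame('wrist');grab_frame('side');grab_frame('top');save('f.png',a)
for cam in('wrist','top','side'):
 for n,z in(('caddy',0),('slot',.042),('board',.042),('handle',.145),('hub_fl',.014),('hub_rl',.014),('hub_fr',.014),('hub_rr',.014),('jar',0),('small_board',.01)):
  for x in landmark_of(n,cam)[:1]:
    W=px2w(cam,x['xy'],z,wc if cam=='wrist' else None)[:2];print(cam,n,round(x['score'],2),(W-c)@u,(W-c)@v,W)
E
```

```text
clock: 21.75
position: [0.4992, -0.0515, 0.1284]
tool_rot: [3.142, -0.0, 0.09]
force: [0.4, -0.0, 0.2]
grip_width: 0.0511
finger_force: 0.0
clock: 22.25
position: [0.4986, -0.0519, 0.2502]
tool_rot: [3.141, 0.001, 0.089]
force: [0.3, 1.2, -0.4]
grip_width: 0.0515
finger_force: 0.0
clock: 22.65
position: [0.4918, 0.029, 0.2689]
tool_rot: [-3.141, -0.0, 0.092]
force: [0.6, -1.3, 0.0]
grip_width: 0.0509
finger_force: 0.0
wrist caddy 0.63 0.0024137197526865406 0.0036387540195433102 [ 0.5143 -0.1881]
wrist slot 0.93 -0.002569239605474575 -0.028369119421678402 [ 0.482  -0.1859]
wrist handle 0.84 -0.1348509661641568 -0.0030870755438040486 [ 0.4957 -0.0519]
wrist hub_rr 0.2 0.01692998063754677 -0.035766430801029085 [ 0.4763 -0.206 ]
wrist jar 0.71 -0.3433440524246057 -0.09371174166561635 [0.3872 0.1479]
wrist small_board 0.76 -0.5035829302643653 0.013689019882556726 [0.4802 0.3169]
top caddy 0.66 -0.0013213952940297822 -0.00570649033042583 [ 0.5047 -0.1852]
top slot 0.78 0.008835453578622698 -0.02630965420604923 [ 0.4851 -0.1971]
top board 0.8 -0.7026430467798117 0.014475416737977101 [0.4637 0.5152]
top jar 0.62 -0.33295637621667784 -0.08439303497266275 [0.3974 0.1383]
top small_board 0.59 -0.5076930767332528 0.01432584016398631 [0.4805 0.321 ]
side caddy 0.97 -0.0031056233424110466 0.0004756485721327669 [ 0.5107 -0.1829]
side slot 0.75 0.001993858065476699 -0.02636627433965159 [ 0.4844 -0.1903]
side board 0.84 -0.7129136679812228 -0.15662117632982758 [0.2923 0.5106]
side hub_rl 0.59 -0.014267981379021648 -0.01501800800269583 [ 0.4943 -0.1731]
side jar 0.58 -0.3423470605463356 -0.09183218796637195 [0.3892 0.147 ]
side small_board 0.93 -0.5088262792778583 0.017348808866630407 [0.4834 0.3224]
```

The caddy is within a few mm of the bay centre and parallel to it. The bystanders have not moved and the robot is clear, so I'm handing in.

```bash
python3 -c "
from workcell import bot; print(bot.job_done())"
```

```text
the job is handed in; nothing more can be done
None
```

I lowered the white board all the way into the caddy's empty slot, wheeled the caddy front first into the bay to within a few mm of centre, let go, and handed the job in at about 23 s; only the rear right castor was actually measured trailing straight, and the other three rest on roughly 20 cm of straight forward travel.

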